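# Make up two block-printing kits

## Robot

A 6-joint arm with a two-finger parallel gripper is mounted at the origin on the work surface. World frame = base frame: x ahead of the robot, y to its left, z up, the work surface at z = 0. Lengths are in m, angles in rad, forces in N, time in s.
With the tool pointing down it reaches from about 0.35 to 1 m from the base axis. Payload 7.1 kg.
Tool frame: the origin (TCP) lies midway between the tips of the shut fingers; the grasp point (between the pads) lies 19 mm behind it (ctrl.hold_point_z is the z of the grasp point in the tool frame, in m); z points along the fingers, y is the direction in which the jaws open and shut (so a half turn about z gives the same grasp; the last joint's range is limited). The gripper opens to 85 mm and grips with 20 to 120 N. Pads are 22 mm wide; open, the fingers measure 114 mm over their backs; the gripper's body (76 mm by 85 mm) begins 54 mm behind the grasp point. The pads swing forward as they close: fully open they stand 13 mm farther back than shut.
Start: joints at [1.266, 0.423, 1.63, -0, 1.089, -0.019], TCP at [0.176, 0.6, 0.231] pointing down, gripper open.
Joint ranges: [-3, 3], [-0.9, 2.11], [0.09, 2.58], [-1.31, 4.45], [0.11, 2.69], [-2.54, 2.54]. Speed limits (rad/s): [2.39, 2.39, 3.01, 3.14, 3.14, 3.14].

## Interface

Orientations are given as [roll, pitch, yaw] about the fixed x, y, z axes, in that order (R = Rz(yaw) Ry(pitch) Rx(roll)).
In Python, from bench import state, viewer, job, ctrl gives the robot as it stands.
- The arm moves only by the tool apply_moves, never from a script. Its arguments are lists of equal length, an entry for each row: "translation": the shift along the tool's x, y, z in mm, a list of three; "dr": the turn, a rotation vector about the tool's x, y, z in degrees, a list of three. A call has 1 to 12 rows; each row is the pose to reach, as a shift and turn from the pose commanded when the call began, along the tool's axes at that moment; what a row does not reach only later rows make up. A row lasts 1/10 s, in which the tool goes at most 50 mm and 8.59 degrees, less where a joint would pass 70% of its speed; a pose out of reach is approached as far as the arm can. A call with a gripper value outside its range is refused whole. "grip" is the opening, from 0 (shut) to 1 (fully open), set as the call begins (left out, the last holds). The fingers move at their own pace and stop on an object; "newtons" is the grip in N (left out, the last holds). Time passes only in rows, so rows that repeat a pose let the fingers close. It gives the time, the measured TCP pose, the force and the opening at its end, in the units of the state.
- state(): the state, without advancing time (a new reading comes with each control period).
- viewer.snapshot(name): name is "scene" or "top" or "wrist"; returns a dict with "img" (400x640x3 uint8, red, green, blue), "range_z" (400x640 float32, m along the optical axis (not along the pixel's ray), 0 where there is no reading), "camera_matrix" (3x3 intrinsics, pixels), "dist" ([k1, k2, p1, p2, k3] as OpenCV has them; the pictures are not rectified), "rvec" (rotation vector, rad) and "tvec" (3), from world to camera coordinates, as OpenCV has them. Camera axes: x right, y down, z forward; pixel columns grow to the right and rows downward; lengths in m; the calibration is good to about 2 mm. A picture is of the moment at which its call begins.
- job.job_done(): hands the job in, once; it reports no verdict.
The state is a dict: "clock": time; "joints": joint angles; "qd": joint speeds; "joint_torque": joint torques, N m; "tool_pos": TCP position; "ee_rot": TCP orientation; "wrist_force": force on the tool from outside, world axes, zero at the start; "moment": the same for the moment, N m; "opening": finger opening in m.
Only numpy, scipy, OpenCV 4.12 (cv2) and the standard library are available. Lean on these libraries where they do the work, as an engineer would, in place of code of your own. Each camera call takes 0.05 s, during which the arm holds its last target. There are 200 camera calls.

## Task

Make up two block-printing kits from the stock on the table. In the hinged wooden case put the blue ink on the white liner and the square block on the cork liner, see that nothing stands above the rim, and only then close the lid fully; in the open grey tray put the red ink on the white liner and the round block on the cork liner. Everything goes in standing upright (never tip an ink over), and the yellow ink and the brush jar stay where they are.

Things in the scene. Friction and masses are not known exactly. Their poses are not given: they have to be found in the camera images.
- case: Fixed wooden case, 150 (x) x 200 (y) x 65 mm to the rim, walls 5 mm, yaw up to 0.25 rad. Origin: centre of its underside, z up, +x to the hinge side, away from the robot. A divider (5 thick, 51 mm high, along x at y=0) makes 2 compartments 140 (x) x 92 mm (y): centre (0, +48.5 mm) white liner, (0, -48.5 mm) cork liner. Liner tops 7 mm above the table
- lid (a joint): Lid hinge of the case, rad: 0 closed flat on the rim, positive as it opens, upright at pi/2, limit 1.85. Starts open at 1.62 to 1.82. A stiff hinge: the lid stays at whatever angle it is left and must be pushed all the way, with about 0.17 N m (1 to 1.5 N near its free edge)
- lid_hinge (a point): Middle of the hinge axis, at (75, 0, 65.5 mm) in the case's frame, axis along case y; its axes turn with the lid. Lid: flat wooden plate 150 mm from hinge to free edge (along its -x) x 200 wide x 8 mm thick, underside on the axis; open, its outer face looks away from the robot. A brass knob (28 mm head) stands 43 mm out of that face, on the middle line, 30 mm from the free edge
- tray: Fixed open grey tray, 150 (x) x 200 (y) x 30 mm high, walls 5 mm, yaw up to 0.25 rad. Origin: centre of its underside, z up. A divider (5 thick, 26 mm high, along x at y=0) makes 2 compartments 140 (x) x 92 mm (y): centre (0, -48.5 mm) white liner, (0, +48.5 mm) cork liner (the other way round from the case). Liner tops 7 mm above the table
- blue_ink: Blue ink pot, upright cylinder 40 mm in diameter and 50 mm tall: blue body, black screw cap with a 33 mm dot of the same colour on top. Origin: centre of its underside, z up along its axis. About 90 g, loose.
- red_ink: Red ink pot, upright cylinder 40 mm in diameter and 50 mm tall: red body, black screw cap with a 33 mm dot of the same colour on top. Origin: centre of its underside, z up along its axis. About 90 g, loose.
- yellow_ink: Yellow ink pot, upright cylinder 40 mm in diameter and 50 mm tall: yellow body, black screw cap with a 33 mm dot of the same colour on top. Origin: centre of its underside, z up along its axis. About 90 g, loose. Not needed: it stays where it stands
- square_block: Square printing block, loose, about 120 g: a dark wooden plate 56 x 56 mm, 16 mm high with its black printing face below, and on it an upright orange bar handle 48 mm long (along x), 16 mm wide (along y), from 16 to 50 mm above the underside. Origin: centre of its underside, z up. Yaw varies by 0.5 rad
- round_block: Round printing block, loose, about 120 g: a dark wooden disc 58 mm in diameter, 16 mm high with its black printing face below, and on it an upright green round knob 22 mm in diameter, from 16 to 50 mm above the underside. Origin: centre of its underside, z up
- brush_jar: White ceramic jar 72 mm in diameter and 90 mm tall with brushes standing in it up to 0.21 m above the table, beyond the stock. Origin: centre of its underside. Stays where it stands
Not all that is in view belongs to the job. Several things look just like the blue_ink: the one meant starts farthest from the robot's base.

How it is judged:
By the outcome, as a careful person would: the job done as asked, in the order asked, and still so for the second after the job is handed in, with the robot touching nothing.
It also fails if it takes over 134 s, if anything falls off the work surface, if the arm or the gripper's body presses on something with over 40 N, if the wrist force passes 120 N, or if a joint passes its speed limit or range.

## Working session

There is one attempt and no reset: what is moved stays moved. The work goes in short steps, Python scripts to look and compute and a tool call to move; the robot and the scene stay as the last step left them, time stands still between calls to the robot, and variables do not carry over. Pictures are saved under pics/ and viewed, about 12 in all and at most 16, crops included, and the job is handed in when it is done.

Besides the shell and the picture viewer there is one more tool, called as a command line: name --argument value ..., lists and objects as JSON in quotes. apply_moves: Moves the arm, as the interface text tells. Its arguments: {"type":"object","properties":{"translation":{"type":"array"},"dr":{"type":"array"},"grip":{"type":"number"},"newtons":{"type":"number"}},"required":["translation","dr"]}

```bash
ls; mkdir -p pics
cat > h.py <<'E'
import numpy as np, cv2
from bench import state, viewer, job, ctrl
from scipy.spatial.transform import Rotation as R
def snap(n,f=None):
    s=viewer.snapshot(n)
    if f: cv2.imwrite('pics/'+f,s['img'][:,:,::-1])
    np.savez('/tmp/'+n+'.npz',**{k:np.array(s[k]) for k in s}); return s
def load(n): return dict(np.load('/tmp/'+n+'.npz'))
def plane(s,uv,z):
    uv=np.array(uv,float).reshape(-1,1,2)
    p=cv2.undistortPoints(uv,s['camera_matrix'],s['dist']).reshape(-1,2)
    Rm=cv2.Rodrigues(s['rvec'])[0]; t=np.array(s['tvec']).ravel()
    c=-Rm.T@t; d=np.c_[p,np.ones(len(p))]@Rm
    return c+d*((z-c[2])/d[:,2])[:,None]
def points(s,uv):
    uv=np.array(uv).reshape(-1,2)
    p=cv2.undistortPoints(uv.reshape(-1,1,2).astype(float),s['camera_matrix'],s['dist']).reshape(-1,2)
    Z=s['range_z'][uv[:,1].astype(int),uv[:,0].astype(int)]
    Rm=cv2.Rodrigues(s['rvec'])[0]; t=np.array(s['tvec']).ravel()
    return (np.c_[p,np.ones(len(p))]*Z[:,None]-t)@Rm
def togo(x,y,z):
    st=state(); r=R.from_euler('xyz',st['ee_rot']) 
    return np.round(r.inv().apply(np.array([x,y,z])-st['tool_pos'])*1000,1)
E
python3 - <<'E'
from h import *
print(state(), ctrl.hold_point_z)
for n in ('scene','top','wrist'): snap(n,n+'0.png')
E
```

```text
pics
{'clock': 0.0, 'joints': array([ 1.26603069e+00,  4.23845531e-01,  1.63070379e+00,  9.76164111e-06,
        1.08854556e+00, -1.89998219e-02]), 'qd': array([-0.00065686,  0.00077673,  0.00154613, -0.00033403,  0.00087964,
        0.00221666]), 'joint_torque': array([-3.96702162e-03, -5.57375193e+01, -2.81738394e+01, -2.06357545e-04,
        7.38647097e-03,  7.93153362e-06]), 'tool_pos': array([0.1759938 , 0.59914806, 0.23053732]), 'ee_rot': array([-3.14009086e+00, -3.71802903e-05,  2.85582228e+00]), 'wrist_force': array([-0.01696324, -0.30118925,  0.38032521]), 'moment': array([ 0.02669162, -0.06235903,  0.00992629]), 'opening': 0.08500442862887125} -0.0187
```

View pics/top0.png

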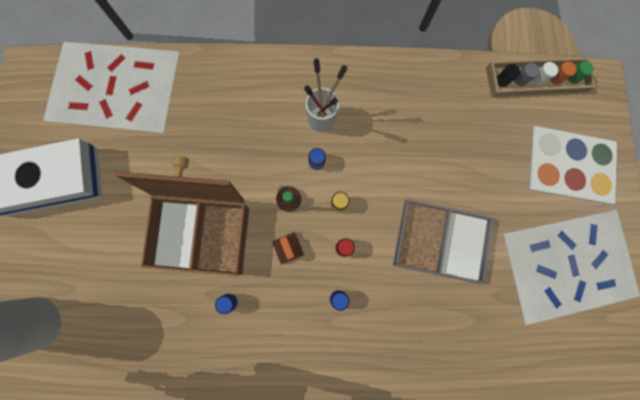

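View pics/scene0.png

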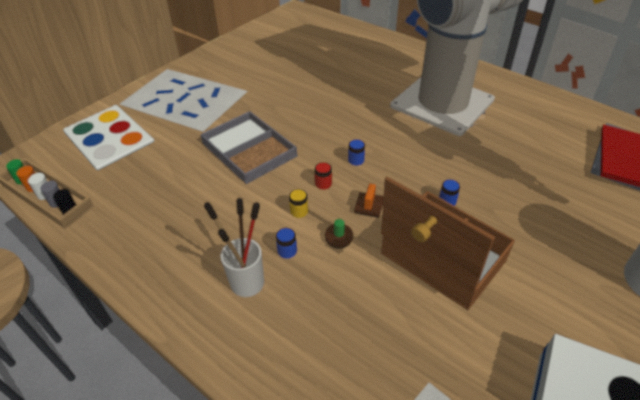

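Blue-ink candidates in the top view are the pots at (317,158), (340,300) and (225,303). The one at (317,158), near the jar, looks farthest from the base, so I'll check that numerically. The blue strips on paper and the palette dots are not pots. Red is at (345,247), yellow at (340,201), round at (288,198) and square at (288,247). The case is at about (197,235) and the tray at about (445,242).

Run:
```python
from h import *
s=load('top'); img=s['img']; hsv=cv2.cvtColor(img,cv2.COLOR_RGB2HSV)
def blob(lo,hi,box):
    m=cv2.inRange(hsv,lo,hi); k=np.zeros_like(m); x0,y0,x1,y1=box; k[y0:y1,x0:x1]=255; return m&k
B={'blueA':((100,120,50),(130,255,255),(295,140,340,180)),'blueB':((100,120,50),(130,255,255),(320,280,362,320)),'blueC':((100,120,50),(130,255,255),(205,285,245,325)),
'red':((170,150,80),(179,255,255),(325,230,365,265)),'yel':((18,120,120),(32,255,255),(325,185,360,215)),'green':((45,100,50),(85,255,255),(270,185,305,212)),'orange':((4,180,120),(14,255,255),(270,230,305,265))}
for n,(lo,hi,b) in B.items():
    m=blob(np.array(lo),np.array(hi),b)
    c=max(cv2.findContours(m,0,2)[0],key=cv2.contourArea)
    r=cv2.minAreaRect(c); P=plane(s,[r[0]],0.05)[0]; box=plane(s,cv2.boxPoints(r),0.05)
    print(n,np.round(r[0],1),np.round(r[1],1),np.round(r[2],1),P.round(4),'d',np.hypot(P[0],P[1]).round(3), box[:,:2].round(3).tolist() if n=='orange' else '')
# tray / case corners from guesses
print(plane(s,[(408,201),(496,216),(485,282),(394,265)],0.03).round(3).tolist())
print(plane(s,[(144,268),(242,273)],0.065).round(3).tolist())
big=cv2.resize(img[130:330,110:510],(800,400),interpolation=2)[:,:,::-1]
big=np.vstack([big]); cv2.imwrite('pics/topcrop.png',cv2.resize(img[135:325,115:505],None,fx=2.05,fy=3,interpolation=2)[:,:,::-1])
```

```text
blueA [317. 156.] [14. 14.] 90.0 [ 6.544e-01 -2.000e-04  5.000e-02] d 0.654 
blueB [339.  300.5] [17. 16.] 90.0 [ 0.3475 -0.0485  0.05  ] d 0.351 
blueC [225.9 303.3] [15.7 21. ] 63.4 [0.3397 0.1844 0.05  ] d 0.387 
red [340. 253.] [0. 0.] 0.0 [ 0.4452 -0.0504  0.05  ] d 0.448 
yel [340. 200.] [14. 16.] 90.0 [ 0.5579 -0.0504  0.05  ] d 0.56 
green [287.5 196. ] [10.  9.] 90.0 [0.5652 0.062  0.05  ] d 0.569 Traceback (most recent call last):
  File "<stdin>", line 9, in <module>
ValueError: max() iterable argument is empty
```

Run:
```python
from h import *
s=load('top'); img=s['img']; hsv=cv2.cvtColor(img,cv2.COLOR_RGB2HSV)
print(hsv[247,345],hsv[247,288],hsv[244,286],hsv[250,290])
def rect(m,box,z,n):
    k=np.zeros_like(m); x0,y0,x1,y1=box; k[y0:y1,x0:x1]=255
    c=max(cv2.findContours(m&k,0,2)[0],key=cv2.contourArea); ys,xs=np.nonzero(cv2.drawContours(np.zeros_like(m),[c],-1,255,-1))
    P=plane(s,np.c_[xs,ys],z)[:,:2]; r=cv2.minAreaRect((P*1000).astype(np.float32))
    print(n,len(xs),np.round(r[0],1),np.round(r[1],1),round(r[2],1),'mean',(P.mean(0)*1000).round(1)); return r
h=hsv[...,0].astype(int)
red=(((h>165)|(h<5))&(hsv[...,1]>150)&(hsv[...,2]>60)).astype(np.uint8)*255
rect(red,(325,230,365,265),.048,'red')
orr=((h>=3)&(h<16)&(hsv[...,1]>170)&(hsv[...,2]>120)).astype(np.uint8)*255
rect(orr,(270,228,308,268),.05,'orange')
ys,xs=np.mgrid[0:400,0:640]; uv=np.c_[xs.ravel(),ys.ravel()]
W=points(s,uv).reshape(400,640,3); np.save('/tmp/W.npy',W)
m=((W[...,2]>.012)&(W[...,2]<.045)).astype(np.uint8)*255
rect(m,(380,185,512,295),.03,'tray')
# tray interior liners
wh=((hsv[...,1]<40)&(hsv[...,2]>140)).astype(np.uint8)*255
rect(wh,(440,205,495,285),.007,'traywhite')
rect(wh,(150,195,200,275),.007,'casewhite')
p=W[190:285,130:260].reshape(-1,3); p=p[(p[:,2]>.055)&(p[:,2]<.072)]
print('case rim',p.shape,p.min(0).round(3),p.max(0).round(3))
r=cv2.minAreaRect((p[:,:2]*1000).astype(np.float32)); print(r)
p=W[165:215,110:260].reshape(-1,3); p=p[(p[:,2]>.08)&(p[:,2]<.25)]; print('lid',p.min(0).round(3),p.max(0).round(3))
cv2.imwrite('pics/topcrop.png',cv2.resize(img[135:325,115:505],None,fx=2.05,fy=3,interpolation=2)[:,:,::-1])
```

```text
[  1 178 162] [ 11 170 180] [ 11 173 183] [ 11 174 169]
red 212 [459.  -61.2] [31.5 33.9] 0.4 mean [458.2 -61.6]
orange 139 [454.9  61.8] [44.8 14.7] 22.9 mean [455.5  61.7]
tray 6181 [ 473.7 -282.5] [204.2 152. ] 78.2 mean [ 472.5 -281.7]
traywhite 2258 [ 463.8 -335.9] [ 85.3 140.2] 78.2 mean [ 462.9 -335.7]
casewhite 2068 [483.3 312.1] [ 75.4 140.8] 86.2 mean [482.5 311.7]
case rim (1217, 3) [0.398 0.151 0.055] [0.561 0.36  0.072]
((479.01409912109375, 256.246337890625), (200.5812530517578, 150.45277404785156), 86.14784240722656)
lid [0.547 0.15  0.08 ] [0.596 0.35  0.219]
```

View pics/topcrop.png

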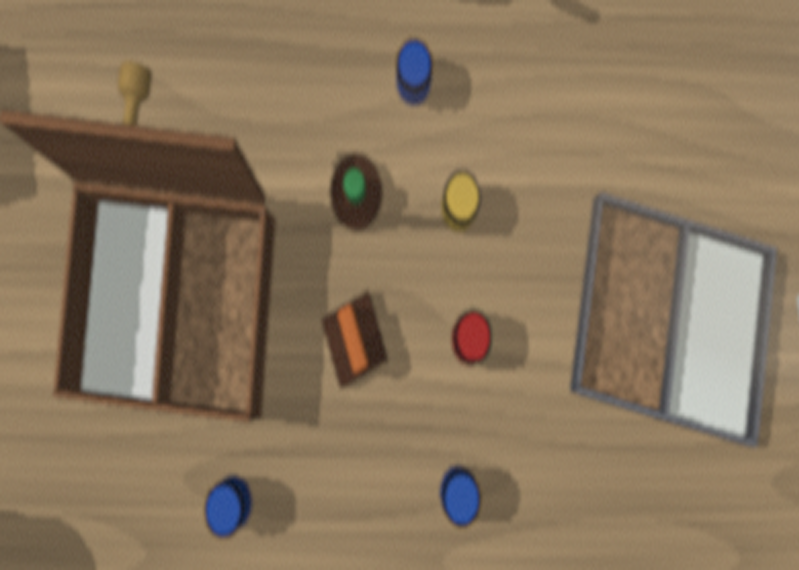

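The top crop confirms the layout. The far blue pot is the one at (415,70) in the crop, 0.654 m from the base; the other two are at 0.35 and 0.39 m. The case yaw is about -0.067 and the tray yaw about -0.206.

```bash
cat >> h.py <<'E'
def plan(x,y,z,yaw):
    st=state(); r=R.from_euler('xyz',st['ee_rot']); g=R.from_euler('xyz',[np.pi,0,yaw])
    print('T',togo(x,y,z).tolist(),'dr',np.round(np.degrees((r.inv()*g).as_rotvec()),1).tolist(), 'now',np.round(st['tool_pos'],4),'yaw',round(st['ee_rot'][2],3))
E
python3 - <<'E'
from h import *
s=load('wrist'); Rm=cv2.Rodrigues(s['rvec'])[0]; c=-Rm.T@s['tvec'].ravel(); st=state()
r=R.from_euler('xyz',st['ee_rot']); print('cam in tool',r.inv().apply(c-st['tool_pos']),'axis',r.inv().apply(Rm[2]))
W=np.load('/tmp/W.npy'); p=W[50:150,290:360].reshape(-1,3); p=p[(p[:,2]>.06)&(p[:,2]<.25)&(p[:,0]>.6)]
for a,b in((.06,.1),(.1,.25)): q=p[(p[:,2]>a)&(p[:,2]<b)]; print(q.min(0),q.max(0))
plan(.654,0,.25,np.pi)
E
```

```text
cam in tool [ 0.06446812 -0.00085495 -0.14258562] axis [-2.60705264e-01 -4.50159472e-04  9.65418335e-01]
[ 0.72306608 -0.04327307  0.06001296] [0.79506741 0.02691035 0.09986462]
[ 0.71806723 -0.05110465  0.10009131] [0.80015122 0.02649639 0.21632952]
T [-627.5, -440.2, -18.8] dr [-0.1, -0.0, -16.4] now [0.1761 0.5993 0.2307] yaw 2.856
```

apply_moves --translation '[[-100,-70,-35],[-627.5,-440,-35],[-627.5,-440,-35],[-627.5,-440,-35],[-627.5,-440,-35],[-627.5,-440,-35],[-627.5,-440,-35],[-627.5,-440,-35],[-627.5,-440,-35],[-627.5,-440,-35],[-627.5,-440,-35],[-627.5,-440,-35]]' --dr '[[0,0,0],[0,0,-16.4],[0,0,-16.4],[0,0,-16.4],[0,0,-16.4],[0,0,-16.4],[0,0,-16.4],[0,0,-16.4],[0,0,-16.4],[0,0,-16.4],[0,0,-16.4],[0,0,-16.4]]' --grip 1

```text
clock: 1.35
tool_pos: [0.5491, 0.1315, 0.2613]
ee_rot: [3.142, -0.0, -3.141]
wrist_force: [0.8, -0.2, 0.0]
opening: 0.0855
```

Run:
```python
from h import *
plan(.654,0,.20,np.pi)
```

```text
T [-104.9, -131.6, 61.3] dr [0.0, -0.0, 0.0] now [0.5491 0.1315 0.2613] yaw -3.141
```

apply_moves --translation '[[-105,-131.5,0],[-105,-131.5,0],[-105,-131.5,0],[-105,-131.5,0],[-105,-131.5,61],[-105,-131.5,61],[-105,-131.5,61],[-105,-131.5,61]]' --dr '[[0,0,0],[0,0,0],[0,0,0],[0,0,0],[0,0,0],[0,0,0],[0,0,0],[0,0,0]]'

```text
clock: 2.15
tool_pos: [0.6533, 0.0028, 0.2012]
ee_rot: [3.142, 0.0, -3.14]
wrist_force: [0.2, 0.0, -0.2]
opening: 0.0854
```

```bash
cat >> h.py <<'E'
def wr(lo,hi,z,f=None,crop=None):
    s=snap('wrist',f); hsv=cv2.cvtColor(s['img'],cv2.COLOR_RGB2HSV)
    h=(hsv[...,0].astype(int)-lo[0])%180
    m=((h<=(hi[0]-lo[0])%180)&(hsv[...,1]>=lo[1])&(hsv[...,2]>=lo[2])).astype(np.uint8)*255
    for c in sorted(cv2.findContours(m,0,1)[0],key=cv2.contourArea)[::-1][:4]:
        if cv2.contourArea(c)<60: continue
        ys,xs=np.nonzero(cv2.drawContours(np.zeros_like(m),[c],-1,255,-1))
        P=plane(s,np.c_[xs,ys],z)[:,:2]*1000; r=cv2.minAreaRect(P.astype(np.float32))
        print('px',xs.mean().round(),ys.mean().round(),len(xs),'rect',np.round(r[0],1),np.round(r[1],1),round(r[2],1),'mean',P.mean(0).round(1))
    return s
E
python3 - <<'E'
from h import *
wr((100,120,50),(130,),.05,'w1.png'); plan(.654,0,.012,np.pi)
E
```

```text
px 317.0 185.0 888 rect [ 6.561e+02 -6.000e-01] [33.9 33.9] 26.8 mean [ 6.558e+02 -5.000e-01]
px 318.0 165.0 155 rect [637.4   0. ] [31.3 12.8] 88.2 mean [6.356e+02 3.000e-01]
T [0.3, -2.8, 190.0] dr [0.0, 0.1, 0.1] now [0.6539 0.0028 0.202 ] yaw -3.14
```

View pics/w1.png

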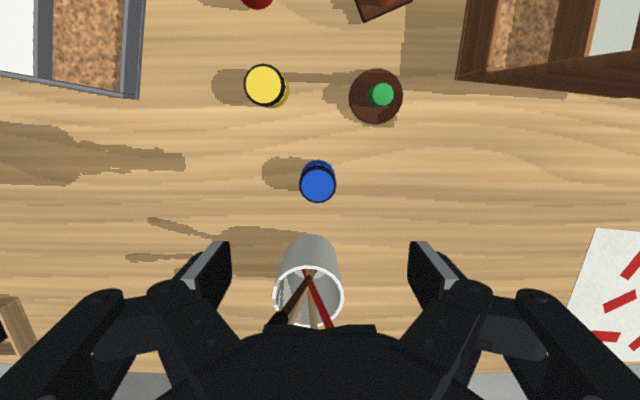

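The wrist view shows the chosen blue pot at (318,183), with its dot at (656.0,-0.5) mm. Yellow is at (265,85), round at (380,95), and the jar is behind with clearance. Descending.

apply_moves --translation '[[-2.5,-3.3,40],[-2.5,-3.3,80],[-2.5,-3.3,120],[-2.5,-3.3,150],[-2.5,-3.3,175],[-2.5,-3.3,191],[-2.5,-3.3,191],[-2.5,-3.3,191]]' --dr '[[0,0,0],[0,0,0],[0,0,0],[0,0,0],[0,0,0],[0,0,0],[0,0,0],[0,0,0]]'

```text
clock: 3.0
tool_pos: [0.6568, -0.001, 0.0107]
ee_rot: [-3.142, 0.002, -3.141]
wrist_force: [-0.1, -0.3, -0.6]
opening: 0.0854
```

apply_moves --translation '[[0,0,0],[0,0,0],[0,0,0],[0,0,0],[0,0,0],[0,0,0],[0,0,0],[0,0,0],[0,0,0],[0,0,0]]' --dr '[[0,0,0],[0,0,0],[0,0,0],[0,0,0],[0,0,0],[0,0,0],[0,0,0],[0,0,0],[0,0,0],[0,0,0]]' --grip 0 --newtons 30

```text
clock: 4.0
tool_pos: [0.6563, -0.0013, 0.0105]
ee_rot: [3.142, 0.001, -3.141]
wrist_force: [-1.7, -0.1, 6.2]
opening: 0.0388
```

apply_moves --translation '[[0,0,-20],[0,0,-60],[0,0,-100],[0,0,-150],[50,0,-170],[100,15,-170],[150,30,-170],[187,60,-170],[187,110,-170],[187,160,-170],[187,210,-170],[187,250,-170]]' --dr '[[0,0,0],[0,0,0],[0,0,0],[0,0,0],[0,0,8],[0,0,16],[0,0,24],[0,0,32],[0,0,40],[0,0,48],[0,0,56],[0,0,64]]'

```text
clock: 5.2
tool_pos: [0.4686, 0.2368, 0.1799]
ee_rot: [3.141, 0.0, 2.048]
wrist_force: [0.8, 0.1, -0.5]
opening: 0.0388
```

Run:
```python
from h import *
plan(.4703,.3055,.15,1.504)
```

```text
T [60.3, 33.0, 29.9] dr [0.0, -0.0, 31.2] now [0.4686 0.2368 0.1799] yaw 2.048
```

apply_moves --translation '[[60.3,33,30],[60.3,33,30],[60.3,33,30],[60.3,33,30],[60.3,33,30],[60.3,33,30]]' --dr '[[0,0,8],[0,0,16],[0,0,24],[0,0,31.2],[0,0,31.2],[0,0,31.2]]'

```text
clock: 5.8
tool_pos: [0.4701, 0.3038, 0.1495]
ee_rot: [3.141, -0.0, 1.512]
wrist_force: [0.4, 0.5, -0.6]
opening: 0.0387
```

Run:
```python
from h import *
snap('wrist','w2.png'); plan(.4703,.3055,.02,1.504)
```

```text
T [1.8, -0.0, 129.6] dr [0.0, -0.0, 0.5] now [0.4702 0.3037 0.1496] yaw 1.512
```

View pics/w2.png

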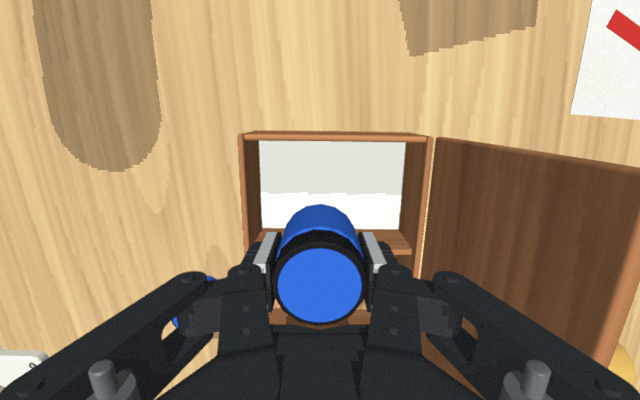

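The view shows the pot held upright at (320,285) and the white liner compartment directly below at (335,170), so I'm lowering it.

apply_moves --translation '[[2,5,30],[2,5,60],[2,5,85],[2,5,105],[2,5,120],[2,5,127],[2,5,130],[2,5,131],[2,5,131]]' --dr '[[0,0,0.5],[0,0,0.5],[0,0,0.5],[0,0,0.5],[0,0,0.5],[0,0,0.5],[0,0,0.5],[0,0,0.5],[0,0,0.5]]'

```text
clock: 6.75
tool_pos: [0.4758, 0.3058, 0.019]
ee_rot: [3.141, -0.001, 1.501]
wrist_force: [-0.3, 0.1, -1.1]
opening: 0.0391
```

Release about 1 mm above the liner with a small opening, then rise.

apply_moves --translation '[[0,0,1.5],[0,0,1.5],[0,0,1.5],[0,0,1.5],[0,0,1.5],[0,0,1.5]]' --dr '[[0,0,0],[0,0,0],[0,0,0],[0,0,0],[0,0,0],[0,0,0]]' --grip 0.68

```text
clock: 7.35
tool_pos: [0.4753, 0.3055, 0.0168]
ee_rot: [3.142, 0.0, 1.5]
wrist_force: [0.8, 0.4, -0.4]
opening: 0.0582
```

apply_moves --translation '[[0,0,-15],[0,0,-40],[0,0,-80],[0,0,-120],[0,0,-160],[0,0,-160]]' --dr '[[0,0,0],[0,0,0],[0,0,0],[0,0,0],[0,0,0],[0,0,0]]'

```text
clock: 7.95
tool_pos: [0.4784, 0.3075, 0.1835]
ee_rot: [3.133, -0.006, 1.5]
wrist_force: [0.9, 1.0, 0.8]
opening: 0.0579
```

Run:
```python
from h import *
wr((100,120,50),(130,),.057); plan(.44,.07,.2,1.97)
```

```text
px 315.0 191.0 1038 rect [477.1 306. ] [33.7 33.7] 40.7 mean [477.1 306.3]
px 316.0 169.0 183 rect [479.2 325. ] [12.7 31.5] 84.1 mean [478.9 326.4]
px 199.0 275.0 97 rect [353.  226.8] [29.9  6.8] 38.9 mean [352.1 226.7]
T [-238.5, -20.2, -20.3] dr [0.4, -0.2, -26.9] now [0.477  0.3066 0.1808] yaw 1.5
```

Blue pot stands upright at (477,306) mm on the white liner. Next is the square block.

Run:
```python
from h import *
plan(.455,.062,.2,np.radians(202.9))
```

```text
T [-245.5, -4.6, -20.2] dr [0.4, 0.2, -116.9] now [0.477  0.3066 0.1808] yaw 1.5
```

apply_moves --translation '[[-40,0,-20],[-80,-2,-20],[-120,-3,-20],[-160,-4,-20],[-200,-4.6,-20],[-245.5,-4.6,-20],[-245.5,-4.6,-20],[-245.5,-4.6,-20],[-245.5,-4.6,-20],[-245.5,-4.6,-20],[-245.5,-4.6,-20],[-245.5,-4.6,-20]]' --dr '[[0,0,-8.5],[0,0,-17],[0,0,-25.5],[0,0,-34],[0,0,-42.5],[0,0,-51],[0,0,-59.5],[0,0,-68],[0,0,-76.5],[0,0,-85],[0,0,-93.5],[0,0,-102]]' --grip 0.68

```text
clock: 9.2
tool_pos: [0.4524, 0.0608, 0.196]
ee_rot: [3.142, -0.002, -3.01]
wrist_force: [0.3, -2.1, -0.2]
opening: 0.0585
```

apply_moves --translation '[[0,0,0],[0,0,0],[0,0,0],[0,0,0]]' --dr '[[0,0,-8],[0,0,-15],[0,0,-15],[0,0,-15]]'

```text
clock: 9.6
tool_pos: [0.4528, 0.0609, 0.1963]
ee_rot: [3.141, -0.001, -2.758]
wrist_force: [0.6, 0.3, -0.3]
opening: 0.0581
```

Run:
```python
from h import *
wr((5,170,120),(16,),.05,'w3.png'); plan(.455,.062,.03,np.radians(202.9))
```

```text
px 319.0 185.0 778 rect [454.3  59.7] [49.3 16. ] 22.4 mean [453.6  59.7]
T [-2.4, 0.2, 166.4] dr [0.0, -0.1, -0.9] now [0.453  0.0609 0.1964] yaw -2.757
```

View pics/w3.png

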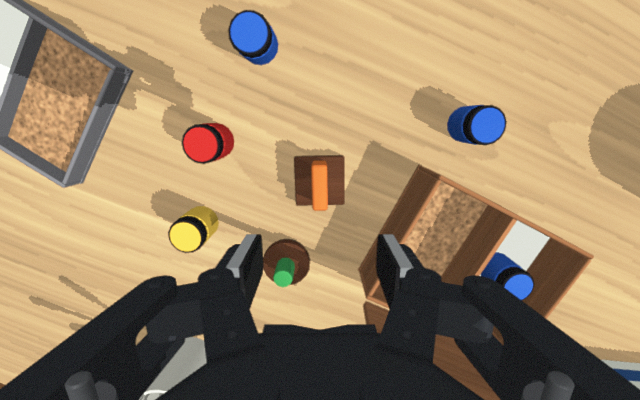

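The square block's handle is at (319,185) px, which is (454.3,59.7) mm with yaw 22.4°, between the jaws. Descending.

apply_moves --translation '[[-0.8,-1.6,40],[-0.8,-1.6,80],[-0.8,-1.6,120],[-0.8,-1.6,150],[-0.8,-1.6,165],[-0.8,-1.6,175],[-0.8,-1.6,175],[-0.8,-1.6,175]]' --dr '[[0,0,0],[0,0,0],[0,0,0],[0,0,0],[0,0,0],[0,0,0],[0,0,0],[0,0,0]]'

```text
clock: 10.45
tool_pos: [0.4551, 0.0598, 0.0222]
ee_rot: [-3.141, 0.0, -2.755]
wrist_force: [-0.5, 0.1, -0.2]
opening: 0.0579
```

apply_moves --translation '[[0,0,0],[0,0,0],[0,0,0],[0,0,0],[0,0,0],[0,0,0],[0,0,0],[0,0,0],[0,0,0],[0,0,0]]' --dr '[[0,0,0],[0,0,0],[0,0,0],[0,0,0],[0,0,0],[0,0,0],[0,0,0],[0,0,0],[0,0,0],[0,0,0]]' --grip 0 --newtons 40

```text
clock: 11.45
tool_pos: [0.4554, 0.0599, 0.0227]
ee_rot: [-3.141, 0.001, -2.754]
wrist_force: [-0.5, 0.0, 5.8]
opening: 0.0154
```

apply_moves --translation '[[0,0,-20],[0,0,-50],[0,0,-90],[0,0,-130],[0,0,-140],[0,0,-140]]' --dr '[[0,0,0],[0,0,0],[0,0,0],[0,0,0],[0,0,0],[0,0,0]]'

```text
clock: 12.05
tool_pos: [0.4559, 0.0599, 0.1636]
ee_rot: [-3.14, 0.004, -2.754]
wrist_force: [-0.1, -0.2, -1.9]
opening: 0.0155
```

Run:
```python
from h import *
plan(.473,.2085,.16,np.radians(176.15))
```

```text
T [-71.9, 131.1, 3.7] dr [-0.0, 0.3, 26.0] now [0.4559 0.0599 0.1636] yaw -2.754
```

apply_moves --translation '[[-20,36,0],[-40,72,0],[-60,108,0],[-72,131,3],[-72,131,3],[-72,131,3],[-72,131,3],[-72,131,3]]' --dr '[[0,0,8],[0,0,16],[0,0,24],[0,0,26],[0,0,26],[0,0,26],[0,0,26],[0,0,26]]'

```text
clock: 12.85
tool_pos: [0.4715, 0.2072, 0.1583]
ee_rot: [-3.141, -0.001, 3.074]
wrist_force: [-0.1, -0.1, -1.5]
opening: 0.0153
```

Run:
```python
from h import *
snap('wrist','w4.png'); plan(.473,.2085,.0305,np.radians(176.15))
```

```text
T [-1.2, 1.4, 128.0] dr [-0.0, -0.0, -0.0] now [0.4717 0.2073 0.1585] yaw 3.074
```

View pics/w4.png

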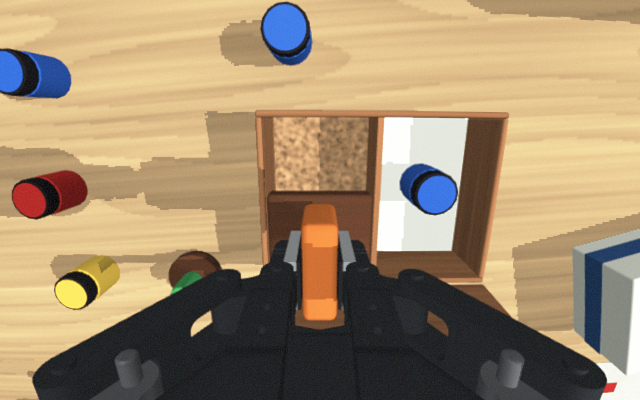

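The block hangs centred over the cork compartment (compartment mid column about 323, handle at 320), and the blue pot stands upright beside it. Lowering.

apply_moves --translation '[[-1.2,1.4,30],[-1.2,1.4,60],[-1.2,1.4,85],[-1.2,1.4,105],[-1.2,1.4,120],[-1.2,1.4,126],[-1.2,1.4,128],[-1.2,1.4,129],[-1.2,1.4,129]]' --dr '[[0,0,0],[0,0,0],[0,0,0],[0,0,0],[0,0,0],[0,0,0],[0,0,0],[0,0,0],[0,0,0]]'

```text
clock: 13.8
tool_pos: [0.4738, 0.2097, 0.0305]
ee_rot: [3.141, 0.001, 3.075]
wrist_force: [0.7, 0.1, -1.2]
opening: 0.0155
```

apply_moves --translation '[[0,0,1],[0,0,1],[0,0,1],[0,0,1],[0,0,1],[0,0,1]]' --dr '[[0,0,0],[0,0,0],[0,0,0],[0,0,0],[0,0,0],[0,0,0]]' --grip 0.42

```text
clock: 14.4
tool_pos: [0.4733, 0.2096, 0.0288]
ee_rot: [-3.142, 0.0, 3.075]
wrist_force: [-0.3, -0.0, 0.6]
opening: 0.0358
```

apply_moves --translation '[[0,0,-15],[0,0,-40],[0,0,-80],[0,0,-120],[0,0,-160],[0,0,-160]]' --dr '[[0,0,0],[0,0,0],[0,0,0],[0,0,0],[0,0,0],[0,0,0]]'

```text
clock: 15.0
tool_pos: [0.4764, 0.2109, 0.1951]
ee_rot: [3.137, 0.01, 3.075]
wrist_force: [0.8, -0.3, 0.4]
opening: 0.0362
```

Run:
```python
from h import *
wr((5,170,120),(16,),.057); s=snap('top')
p=points(s,np.argwhere(np.ones((90,130)))[:,::-1]+[130,190]); 
print('above rim inside', [q.round(3).tolist() for q in p if .41<q[0]<.53 and .17<q[1]<.345 and q[2]>.068][:10])
hsv=cv2.cvtColor(s['img'],cv2.COLOR_RGB2HSV); 
plan(.459,-.0615,.2,np.radians(176))
```

```text
px 317.0 181.0 842 rect [473.5 208.4] [15.7 49.7] 86.5 mean [473.1 208.6]
above rim inside [[0.506, 0.19, 0.349], [0.508, 0.194, 0.334], [0.504, 0.187, 0.353], [0.505, 0.189, 0.343], [0.507, 0.192, 0.332], [0.501, 0.185, 0.359], [0.502, 0.185, 0.355], [0.503, 0.187, 0.345], [0.505, 0.189, 0.337], [0.506, 0.191, 0.329]]
T [-3.4, -271.7, -9.8] dr [0.1, 0.2, 0.2] now [0.4737 0.2098 0.1906] yaw 3.075
```

apply_moves --translation '[[0,-25,-10],[0,-50,-10],[0,-75,-10],[0,-100,-10],[0,-125,-10],[0,-150,-10],[0,-175,-10],[0,-200,-10],[0,-225,-10],[-2,-250,-10],[-3.4,-271.7,-10],[-3.4,-271.7,-10]]' --dr '[[0,0,8.2],[0,0,16.4],[0,0,24.6],[0,0,32.8],[0,0,41],[0,0,49.2],[0,0,57.4],[0,0,65.6],[0,0,73.8],[0,0,82],[0,0,90],[0,0,98]]' --grip 1

```text
clock: 16.3
tool_pos: [0.4574, -0.0635, 0.1975]
ee_rot: [-3.139, 0.001, 1.357]
wrist_force: [0.6, 0.4, 0.2]
opening: 0.0851
```

apply_moves --translation '[[0,0,0],[0,0,0]]' --dr '[[0,0,0],[0,0,0]]'

```text
clock: 16.5
tool_pos: [0.4578, -0.0615, 0.198]
ee_rot: [-3.139, 0.0, 1.368]
wrist_force: [-0.5, 0.1, -0.4]
opening: 0.0854
```

Run:
```python
from h import *
wr((168,140,80),(8,),.05); plan(.459,-.0615,.011,1.365)
```

```text
px 320.0 185.0 879 rect [459.3 -63.5] [33.  32.4] 78.4 mean [459.3 -63.2]
px 319.0 165.0 163 rect [461.4 -44.1] [14.  32.4] 85.7 mean [462.6 -42.9]
px 633.0 66.0 98 rect [779.2  -7.5] [16.7  6.8] 7.7 mean [780.2  -7.1]
T [0.1, 1.4, 187.1] dr [-0.1, 0.0, 0.2] now [ 0.458  -0.0613  0.1981] yaw 1.368
```

apply_moves --translation '[[-1.8,1.7,40],[-1.8,1.7,80],[-1.8,1.7,120],[-1.8,1.7,150],[-1.8,1.7,175],[-1.8,1.7,187.5],[-1.8,1.7,187.5],[-1.8,1.7,187.5]]' --dr '[[0,0,0],[0,0,0],[0,0,0],[0,0,0],[0,0,0],[0,0,0],[0,0,0],[0,0,0]]'

```text
clock: 17.35
tool_pos: [0.4602, -0.0637, 0.0118]
ee_rot: [3.141, -0.0, 1.366]
wrist_force: [-0.2, -0.9, 0.9]
opening: 0.0854
```

apply_moves --translation '[[0,0,0],[0,0,0],[0,0,0],[0,0,0],[0,0,0],[0,0,0],[0,0,0],[0,0,0],[0,0,0]]' --dr '[[0,0,0],[0,0,0],[0,0,0],[0,0,0],[0,0,0],[0,0,0],[0,0,0],[0,0,0],[0,0,0]]' --grip 0 --newtons 30

```text
clock: 18.25
tool_pos: [0.4602, -0.0639, 0.0122]
ee_rot: [3.14, -0.0, 1.365]
wrist_force: [-1.3, 1.0, 8.9]
opening: 0.0389
```

apply_moves --translation '[[0,0,-20],[0,0,-60],[0,0,-100],[0,0,-120],[0,0,-120],[0,0,-120]]' --dr '[[0,0,0],[0,0,0],[0,0,0],[0,0,0],[0,0,0],[0,0,0]]'

```text
clock: 18.85
tool_pos: [0.4598, -0.0638, 0.1315]
ee_rot: [3.141, -0.0, 1.365]
wrist_force: [-0.8, 1.7, -2.4]
opening: 0.039
```

Run:
```python
from h import *
plan(.463,-.3295,.13,1.365)
```

```text
T [-259.4, 57.6, 1.5] dr [0.1, -0.0, -0.0] now [ 0.4598 -0.0638  0.1315] yaw 1.365
```

apply_moves --translation '[[-40,9,0],[-85,19,0],[-130,29,0],[-175,39,0],[-220,49,0],[-259.4,57.6,0],[-259.4,57.6,0],[-259.4,57.6,0],[-259.4,57.6,0]]' --dr '[[0,0,0],[0,0,0],[0,0,0],[0,0,0],[0,0,0],[0,0,0],[0,0,0],[0,0,0],[0,0,0]]'

```text
clock: 19.75
tool_pos: [0.4621, -0.3281, 0.1298]
ee_rot: [-3.139, -0.002, 1.365]
wrist_force: [-0.3, -0.1, -0.8]
opening: 0.0389
```

Run:
```python
from h import *
snap('wrist','w5.png'); plan(.463,-.3295,.0200,1.365)
```

```text
T [-1.5, 1.1, 110.2] dr [-0.1, -0.1, 0.0] now [ 0.4624 -0.328   0.1302] yaw 1.366
```

View pics/w5.png

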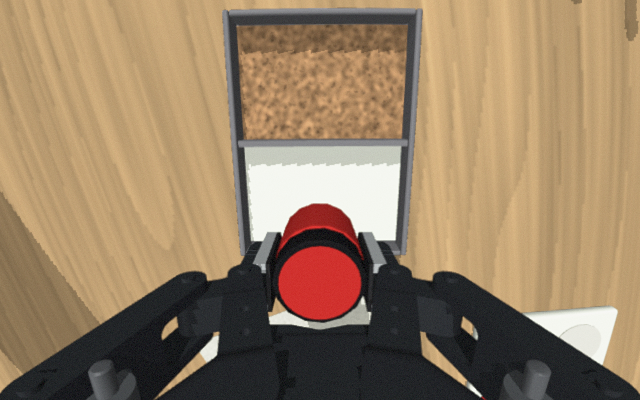

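The red pot is centred over the white liner half, and the divider is at row 143. Lowering.

apply_moves --translation '[[-1.5,1,40],[-1.5,1,75],[-1.5,1,95],[-1.5,1,105],[-1.5,1,109],[-1.5,1,110.5],[-1.5,1,110.5],[-1.5,1,110.5]]' --dr '[[0,0,0],[0,0,0],[0,0,0],[0,0,0],[0,0,0],[0,0,0],[0,0,0],[0,0,0]]'

```text
clock: 20.6
tool_pos: [0.4645, -0.3316, 0.0219]
ee_rot: [3.14, 0.001, 1.365]
wrist_force: [-0.4, -1.5, -0.3]
opening: 0.0389
```

apply_moves --translation '[[0,0,1],[0,0,1],[0,0,1],[0,0,1],[0,0,1],[0,0,1]]' --dr '[[0,0,0],[0,0,0],[0,0,0],[0,0,0],[0,0,0],[0,0,0]]' --grip 0.68

```text
clock: 21.2
tool_pos: [0.4638, -0.3312, 0.0198]
ee_rot: [-3.142, -0.0, 1.365]
wrist_force: [0.2, 0.1, -0.2]
opening: 0.058
```

apply_moves --translation '[[0,0,-15],[0,0,-40],[0,0,-80],[0,0,-120],[0,0,-170],[0,0,-180],[0,0,-180]]' --dr '[[0,0,0],[0,0,0],[0,0,0],[0,0,0],[0,0,0],[0,0,0],[0,0,0]]'

```text
clock: 21.9
tool_pos: [0.465, -0.332, 0.203]
ee_rot: [3.136, 0.002, 1.365]
wrist_force: [-0.3, 0.8, 0.1]
opening: 0.058
```

Run:
```python
from h import *
wr((168,140,80),(8,),.057); plan(.566,.061,.2,1.365)
```

```text
px 318.0 183.0 897 rect [ 465.5 -331.7] [32.7 33. ] 78.2 mean [ 465.8 -331.4]
px 459.0 354.0 200 rect [ 589.9 -576.4] [12.5 40. ] 26.0 mean [ 590.7 -576. ]
px 317.0 162.0 129 rect [ 468.5 -312.3] [11.5 29.8] 83.9 mean [ 469.6 -311.1]
T [404.8, 19.7, 0.5] dr [0.1, 0.0, -0.0] now [ 0.4639 -0.3312  0.2008] yaw 1.365
```

Red stands upright in the tray at (465,-331) mm. Next is the round block. I'll turn to yaw 2.936 so the wrist camera stays clear of the lid.

apply_moves --translation '[[30,2,0],[70,4,0],[110,6,0],[150,8,0],[190,10,0],[230,12,0],[270,14,0],[310,16,0],[350,18,0],[385,19,0],[404.8,19.7,0],[404.8,19.7,0]]' --dr '[[0,0,-8],[0,0,-16],[0,0,-24],[0,0,-32],[0,0,-40],[0,0,-48],[0,0,-56],[0,0,-64],[0,0,-72],[0,0,-80],[0,0,-88],[0,0,-90]]' --grip 0.65

```text
clock: 23.15
tool_pos: [0.565, 0.0635, 0.1973]
ee_rot: [-3.141, -0.004, 2.943]
wrist_force: [-0.1, 0.2, -0.2]
opening: 0.0554
```

apply_moves --translation '[[0,0,0],[0,0,0]]' --dr '[[0,0,0],[0,0,0]]'

```text
clock: 23.35
tool_pos: [0.5649, 0.0608, 0.1982]
ee_rot: [-3.141, -0.003, 2.934]
wrist_force: [-0.9, -0.9, -0.2]
opening: 0.0553
```

Run:
```python
from h import *
wr((45,100,50),(85,),.05,'w6.png'); plan(.566,.061,.021,2.936)
```

```text
px 322.0 183.0 435 rect [564.2  61.7] [25.4 21.2] 2.4 mean [564.2  62.2]
T [-1.2, 0.7, 177.5] dr [-0.0, -0.1, -0.1] now [0.5651 0.0606 0.1985] yaw 2.934
```

View pics/w6.png

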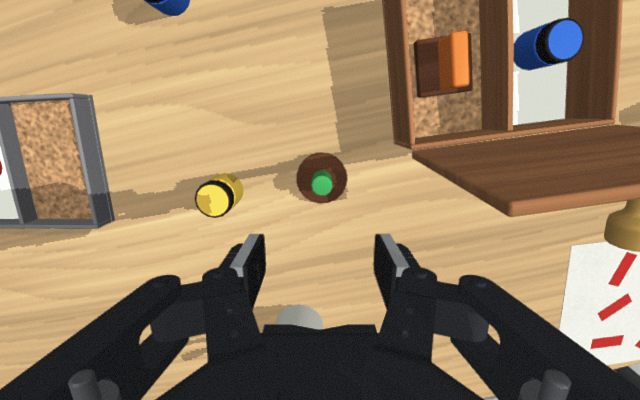

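The green knob is at (322,183) px, about (566,62) mm, on the dark disc and between the jaws. The pots stand upright in the case and the lid corner is clear to the right.

apply_moves --translation '[[-0.6,1.5,40],[-0.6,1.5,80],[-0.6,1.5,120],[-0.6,1.5,150],[-0.6,1.5,170],[-0.6,1.5,177],[-0.6,1.5,177],[-0.6,1.5,177]]' --dr '[[0,0,0],[0,0,0],[0,0,0],[0,0,0],[0,0,0],[0,0,0],[0,0,0],[0,0,0]]'

```text
clock: 24.2
tool_pos: [0.5675, 0.0621, 0.0236]
ee_rot: [3.141, 0.001, 2.935]
wrist_force: [0.6, -0.1, 0.6]
opening: 0.0553
```

apply_moves --translation '[[0,0,0],[0,0,0],[0,0,0],[0,0,0],[0,0,0],[0,0,0],[0,0,0],[0,0,0],[0,0,0]]' --dr '[[0,0,0],[0,0,0],[0,0,0],[0,0,0],[0,0,0],[0,0,0],[0,0,0],[0,0,0],[0,0,0]]' --grip 0 --newtons 40

```text
clock: 25.1
tool_pos: [0.5676, 0.0625, 0.024]
ee_rot: [3.141, 0.002, 2.935]
wrist_force: [-0.9, -0.3, 6.7]
opening: 0.0205
```

apply_moves --translation '[[0,0,-20],[0,0,-60],[0,0,-100],[0,0,-135],[0,0,-140],[0,0,-140]]' --dr '[[0,0,0],[0,0,0],[0,0,0],[0,0,0],[0,0,0],[0,0,0]]'

```text
clock: 25.7
tool_pos: [0.5675, 0.0624, 0.1642]
ee_rot: [3.141, 0.003, 2.935]
wrist_force: [0.0, -0.4, -1.5]
opening: 0.0204
```

Run:
```python
from h import *
plan(.483,-.2345,.15,2.936)
```

```text
T [21.9, -308.0, 13.8] dr [0.0, 0.2, -0.0] now [0.5675 0.0624 0.1642] yaw 2.935
```

apply_moves --translation '[[3,-40,0],[6,-85,0],[9,-130,0],[12,-175,0],[15,-220,0],[18,-265,8],[22,-308,14],[22,-308,14],[22,-308,14],[22,-308,14]]' --dr '[[0,0,0],[0,0,0],[0,0,0],[0,0,0],[0,0,0],[0,0,0],[0,0,0],[0,0,0],[0,0,0],[0,0,0]]'

```text
clock: 26.7
tool_pos: [0.4818, -0.2337, 0.1478]
ee_rot: [3.141, -0.002, 2.936]
wrist_force: [-0.4, -0.6, -1.4]
opening: 0.0206
```

Run:
```python
from h import *
snap('wrist','w7.png'); plan(.483,-.2345,.0318,2.936)
```

```text
T [-1.2, -0.9, 116.3] dr [0.0, -0.1, 0.0] now [ 0.4821 -0.2335  0.1481] yaw 2.937
```

View pics/w7.png

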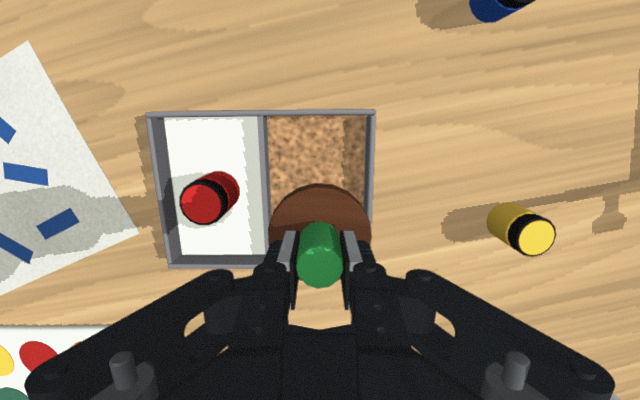

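The round block is centred over the cork half (columns 268–370, block at 320). Red and yellow are standing. Lowering.

apply_moves --translation '[[-1,-1,40],[-1,-1,75],[-1,-1,98],[-1,-1,110],[-1,-1,115],[-1,-1,117],[-1,-1,117],[-1,-1,117]]' --dr '[[0,0,0],[0,0,0],[0,0,0],[0,0,0],[0,0,0],[0,0,0],[0,0,0],[0,0,0]]'

```text
clock: 27.55
tool_pos: [0.4838, -0.2361, 0.0329]
ee_rot: [-3.141, 0.002, 2.936]
wrist_force: [-0.7, -0.2, -0.4]
opening: 0.0207
```

apply_moves --translation '[[0,0,1],[0,0,1],[0,0,1],[0,0,1],[0,0,1],[0,0,1]]' --dr '[[0,0,0],[0,0,0],[0,0,0],[0,0,0],[0,0,0],[0,0,0]]' --grip 0.45

```text
clock: 28.15
tool_pos: [0.483, -0.2358, 0.0308]
ee_rot: [3.142, -0.0, 2.935]
wrist_force: [-0.3, -0.5, -1.0]
opening: 0.0384
```

apply_moves --translation '[[0,0,-15],[0,0,-40],[0,0,-80],[0,0,-120],[0,0,-170],[0,0,-220],[0,0,-250],[0,0,-250]]' --dr '[[0,0,0],[0,0,0],[0,0,0],[0,0,0],[0,0,0],[0,0,0],[0,0,0],[0,0,0]]'

```text
clock: 28.95
tool_pos: [0.4853, -0.237, 0.2871]
ee_rot: [-3.139, 0.01, 2.935]
wrist_force: [1.0, -0.3, 0.2]
opening: 0.0385
```

Run:
```python
from h import *
wr((45,100,50),(85,),.057)
s=snap('top'); uv=np.argwhere(np.ones((130,200)))[:,::-1]+[100,160]
P=points(s,uv); 
# case interior heights
c,sn=np.cos(-.067),np.sin(-.067); d=P[:,:2]-[.479,.2563]; L=np.c_[c*d[:,0]+sn*d[:,1],-sn*d[:,0]+c*d[:,1],P[:,2]]
i=L[(abs(L[:,0])<.066)&(abs(L[:,1])<.092)&(L[:,2]<.3)]; print('interior max z',np.sort(i[:,2])[-15:].round(3), 'square side max',i[i[:,1]<-.005][:,2].max(),'blue side',i[i[:,1]>.005][:,2].max())
l=L[(L[:,2]>.085)&(L[:,2]<.3)&(abs(L[:,1]+.05)<.03)&(L[:,0]>.05)&(L[:,0]<.14)]
print('lid pts',len(l)); k=np.polyfit(l[:,2],l[:,0],1); print('slope dx/dz',k, 'max z',l[:,2].max(),'x range',l[:,0].min(),l[:,0].max())
plan(.60,.1,.33,2.936)
```

```text
px 86.0 325.0 296 rect [ 651. -648.] [26.3 45.5] 20.0 mean [ 652.2 -647.1]
px 320.0 164.0 267 rect [ 481.5 -236.8] [20.3 24.3] 78.2 mean [ 481.1 -236.7]
interior max z [0.061 0.061 0.061 0.061 0.061 0.061 0.061 0.061 0.061 0.061 0.061 0.062
 0.062 0.062 0.062] square side max 0.06087629772081837 blue side 0.061984855235871474
lid pts 637
slope dx/dz [0.07696478 0.06740887] max z 0.21891266848936933 x range 0.0746781073412501 0.0901608314288509
T [-45.9, 352.6, -47.9] dr [-0.0, 0.1, -0.0] now [ 0.483  -0.2358  0.2822] yaw 2.935
```

Both placements are good, and the highest point inside the case reads 0.062 m, below the 0.065 m rim. Lid angle is about 1.648 rad. I'll go behind the lid with the fingers shut, offset 55 mm from the knob line.

Run:
```python
from h import *
def cw(x,y): c,s=np.cos(-.067),np.sin(-.067); return .479+c*x-s*y,.2563+s*x+c*y
plan(*cw(.135,-.055),.30,np.pi-.067)
```

```text
T [-36.7, 445.1, -18.0] dr [-0.0, 0.1, -8.0] now [ 0.483  -0.2358  0.2822] yaw 2.935
```

apply_moves --translation '[[-4,45,-18],[-8,90,-18],[-12,135,-18],[-16,180,-18],[-20,225,-18],[-24,270,-18],[-28,315,-18],[-32,360,-18],[-36,405,-18],[-36.7,445,-18],[-36.7,445,-18],[-36.7,445,-18]]' --dr '[[0,0,0],[0,0,0],[0,0,-8],[0,0,-8],[0,0,-8],[0,0,-8],[0,0,-8],[0,0,-8],[0,0,-8],[0,0,-8],[0,0,-8],[0,0,-8]]' --grip 0

```text
clock: 30.25
tool_pos: [0.6089, 0.1927, 0.2966]
ee_rot: [-3.14, -0.004, 3.077]
wrist_force: [-0.2, -0.0, -0.2]
opening: -0.0001
```

Run:
```python
from h import *
def cw(x,y): c,s=np.cos(-.067),np.sin(-.067); return .479+c*x-s*y,.2563+s*x+c*y
plan(*cw(.135,-.055),.195,np.pi-.067)
```

```text
T [-1.5, -0.1, 101.6] dr [-0.1, -0.2, 0.1] now [0.6089 0.1927 0.2966] yaw 3.077
```

apply_moves --translation '[[-1.5,0,35],[-1.5,0,70],[-1.5,0,101],[-1.5,0,101],[-1.5,0,101],[-1.5,0,101]]' --dr '[[0,0,0],[0,0,0],[0,0,0],[0,0,0],[0,0,0],[0,0,0]]'

```text
clock: 30.85
tool_pos: [0.6126, 0.1918, 0.1997]
ee_rot: [3.141, 0.002, 3.074]
wrist_force: [-0.6, -0.1, -0.5]
opening: 0.0001
```

Run:
```python
from h import *
st=state(); p=st['tool_pos']; c,s=np.cos(-.067),np.sin(-.067); d=p[:2]-[.479,.2563]
lx=c*d[0]+s*d[1]; print('case frame tcp',lx,-s*d[0]+c*d[1],p[2],st['wrist_force'].round(1))
for th in np.r_[1.65:1.0:9j,.9:0:13j]:
    x=.075-.13*np.cos(th)+.008*np.sin(th)+.011; z=.0655+.13*np.sin(th)+.008*np.cos(th)
    print(round(th,2),[round((lx-x)*1000),0,round((p[2]-z)*1000)])
```

```text
case frame tcp 0.13764398498384578 -0.05541836364356618 0.19969314752142592 [-0.6 -0.1 -0.5]
1.65 [33, 0, 5]
1.57 [44, 0, 4]
1.49 [54, 0, 4]
1.41 [65, 0, 5]
1.32 [76, 0, 6]
1.24 [86, 0, 9]
1.16 [96, 0, 12]
1.08 [106, 0, 16]
1.0 [115, 0, 20]
0.9 [126, 0, 27]
0.82 [134, 0, 33]
0.75 [141, 0, 40]
0.68 [148, 0, 47]
0.6 [154, 0, 54]
0.52 [160, 0, 62]
0.45 [165, 0, 70]
0.38 [170, 0, 79]
0.3 [173, 0, 88]
0.23 [177, 0, 97]
0.15 [179, 0, 107]
0.08 [181, 0, 116]
0.0 [182, 0, 126]
```

apply_moves --translation '[[10,0,2],[20,0,4],[30,0,4],[38,0,4],[46,0,4],[54,0,4],[62,0,5],[70,0,6],[78,0,7],[86,0,9],[96,0,12],[106,0,16]]' --dr '[[0,0,0],[0,0,0],[0,0,0],[0,0,0],[0,0,0],[0,0,0],[0,0,0],[0,0,0],[0,0,0],[0,0,0],[0,0,0],[0,0,0]]'

```text
clock: 32.05
tool_pos: [0.505, 0.1993, 0.1815]
ee_rot: [3.142, -0.0, 3.075]
wrist_force: [1.3, 0.3, -0.0]
opening: -0.0
```

Run:
```python
from h import *
st=state(); p=st['tool_pos']; c,s=np.cos(-.067),np.sin(-.067); d=p[:2]-[.479,.2563]
lx=c*d[0]+s*d[1]; print('case frame tcp',lx,-s*d[0]+c*d[1],p[2],st['wrist_force'].round(1))
snap('wrist','w8.png')
for th in np.r_[1.08:0:15j]:
    x=.075-.13*np.cos(th)+.008*np.sin(th)+.011; z=.0655+.13*np.sin(th)+.008*np.cos(th)
    print(round(th,2),[round((lx-x)*1000),0,round((p[2]-z)*1000)])
```

```text
case frame tcp 0.029726623527688272 -0.055164697148599035 0.1814867815124856 [ 1.3  0.3 -0. ]
1.08 [-2, 0, -2]
1.0 [7, 0, 2]
0.93 [15, 0, 7]
0.85 [24, 0, 13]
0.77 [31, 0, 20]
0.69 [39, 0, 27]
0.62 [45, 0, 34]
0.54 [51, 0, 42]
0.46 [56, 0, 51]
0.39 [61, 0, 60]
0.31 [65, 0, 69]
0.23 [68, 0, 78]
0.15 [71, 0, 88]
0.08 [73, 0, 98]
0.0 [74, 0, 108]
```

View pics/w8.png

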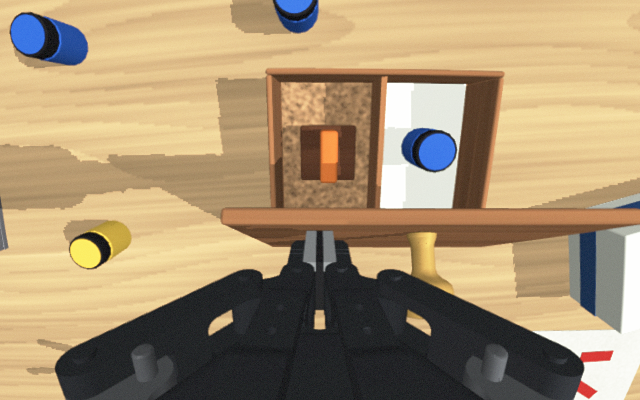

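The lid is following the fingers (edge at row 215), with the knob at (425,260) to the right. The wide knuckles could come near the knob later, so I'll back off, shift 20 mm further from it, and go on.

apply_moves --translation '[[-8,0,0],[-8,-20,0],[-8,-20,0],[7,-20,1],[15,-20,7],[24,-20,13],[31,-20,20],[39,-20,27],[45,-20,34],[51,-20,42],[56,-20,51],[61,-20,60]]' --dr '[[0,0,0],[0,0,0],[0,0,0],[0,0,0],[0,0,0],[0,0,0],[0,0,0],[0,0,0],[0,0,0],[0,0,0],[0,0,0],[0,0,0]]'

```text
clock: 33.3
tool_pos: [0.4431, 0.1833, 0.121]
ee_rot: [-3.141, -0.0, 3.075]
wrist_force: [-0.5, -0.0, 1.2]
opening: 0.0002
```

Run:
```python
from h import *
st=state(); p=st['tool_pos']; c,s=np.cos(-.067),np.sin(-.067); d=p[:2]-[.479,.2563]
lx=c*d[0]+s*d[1]; print('case frame tcp',lx,-s*d[0]+c*d[1],p[2],st['wrist_force'].round(1))
for th in np.r_[.39:0:6j]:
    x=.075-.13*np.cos(th)+.008*np.sin(th)+.011; z=.0655+.13*np.sin(th)+.008*np.cos(th)
    print(round(th,2),[round((lx-x)*1000),0,round((p[2]-z)*1000)])
```

```text
case frame tcp -0.03093023575404867 -0.07523784231107652 0.12098692524694324 [-0.5 -0.   1.2]
0.39 [0, 0, -1]
0.31 [4, 0, 8]
0.23 [8, 0, 18]
0.16 [10, 0, 27]
0.08 [12, 0, 37]
0.0 [13, 0, 47]
```

apply_moves --translation '[[4,0,8],[8,0,17],[10,0,26],[12,0,35],[13,0,42],[13,0,46],[13,0,48],[13,0,49]]' --dr '[[0,0,0],[0,0,0],[0,0,0],[0,0,0],[0,0,0],[0,0,0],[0,0,0],[0,0,0]]'

```text
clock: 34.1
tool_pos: [0.4304, 0.1841, 0.0732]
ee_rot: [-3.141, -0.001, 3.075]
wrist_force: [-5.5, -2.5, 20.8]
opening: 0.0001
```

A steep rise to 20.8 N at z=0.0732 means the lid is seated on the rim. Lift off and check.

apply_moves --translation '[[0,0,-10],[0,0,-40],[0,0,-90],[0,-40,-140],[0,-90,-180],[0,-140,-200],[0,-190,-200],[0,-200,-200]]' --dr '[[0,0,0],[0,0,0],[0,0,0],[0,0,0],[0,0,0],[0,0,0],[0,0,0],[0,0,0]]'

```text
clock: 34.9
tool_pos: [0.4176, -0.0175, 0.275]
ee_rot: [-3.141, 0.004, 3.075]
wrist_force: [1.1, 1.2, -0.4]
opening: 0.0001
```

Run:
```python
from h import *
s=snap('top','top9.png'); snap('scene','scene9.png'); uv=np.argwhere(np.ones((130,200)))[:,::-1]+[100,160]
P=points(s,uv); c,sn=np.cos(-.067),np.sin(-.067); d=P[:,:2]-[.479,.2563]; L=np.c_[c*d[:,0]+sn*d[:,1],-sn*d[:,0]+c*d[:,1],P[:,2]]
l=L[(abs(L[:,0])<.07)&(abs(L[:,1]-.06)<.03)&(L[:,2]>.03)]
print(len(l),np.polyfit(l[:,0],l[:,2],1),l[:,2].min(),l[:,2].max()); print(state()['wrist_force'].round(1))
a,b=cv2.imread('pics/top9.png'),cv2.imread('pics/scene9.png')
cv2.imwrite('pics/fin.png',np.vstack([cv2.resize(a[120:310,120:520],(640,300)),cv2.resize(b[70:330,120:560],(640,300))]))
```

```text
1955 [0.00251509 0.07439231] 0.06959085491637902 0.07943467209279015
[-0.1  0.8 -0.1]
```

View pics/fin.png

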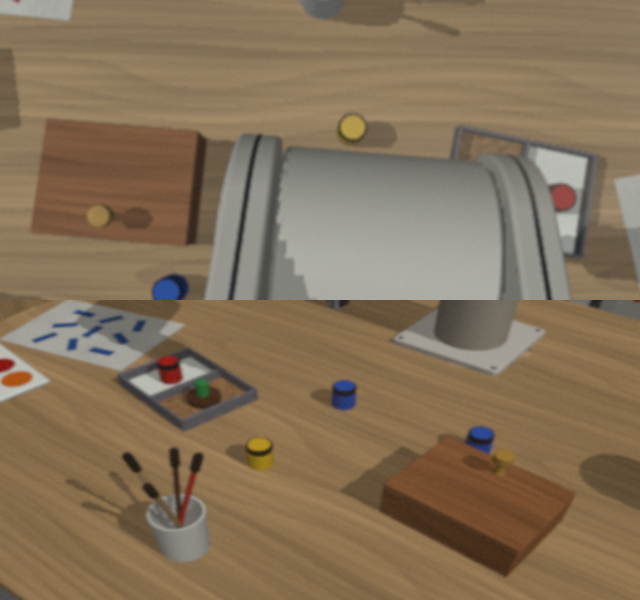

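The picture shows the case closed. The lid is flat at slope 0.0025 rad and about 0.074 m high. Red stands on the white liner at (168,370) and the round block on the cork at (204,393). Yellow, the jar and the two spare blues are undisturbed, and the arm touches nothing.

```bash
python3 -c "
from bench import job
print(job.job_done())"
```

```text
the job is handed in; nothing more can be done
None
```

I made up both kits and handed the job in after about 35 s of robot time; the hand-in gives no verdict.

- **Case:** the farthest blue ink (0.65 m from the base) is upright on the white liner and the square block is on the cork liner. Before closing, the highest point inside read 0.062 m against the 0.065 m rim. I pushed the lid shut with closed fingers, with a last reading of about 21 N at z = 0.073 m. It then measured flat, at a slope of about 0.003 rad.
- **Tray:** the red ink is upright on the white liner and the round block is on the cork liner. The last scene picture shows both in place.
- **Left alone:** the yellow ink, the brush jar and the two spare blue pots are where they started.

The arm finished clear of everything with no wrist force. No checks failed or disagreed. The force on the lid was read only at the end of each move, so a brief higher peak is possible.

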